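Tip the slide mailer out of a covered hand barrow

ROBOT

A 7-joint arm with a two-finger parallel gripper is mounted at the origin on a cart in front of the work surface, level with it; the furniture and walls round the work are solid. World frame = base frame: x ahead of the robot, y to its left, z up, the work surface at z = 0. Lengths are in m, angles in rad, forces in N, time in s.
With the tool pointing down it reaches from about 0.4 to 0.85 m from the base axis. Payload 6.9 kg.
Tool frame: the origin (TCP) lies between the finger pads; the fingertips stand 22 mm ahead of it and the grasp point (between the pads) lies 3 mm ahead of it; z points along the fingers, x is the direction in which the jaws open and shut, and the axes are right-handed (so a half turn about z gives the same grasp; the last joint's range is limited). The gripper opens to 85 mm and grips with 20 to 120 N. Pads are 22 mm wide; open, the fingers measure 114 mm over their backs; the gripper's body (76 mm by 85 mm) begins 54 mm behind the grasp point. The pads swing forward as they close: fully open they stand 13 mm farther back than shut.
Start: joints at [1.26, 0.507, -0.238, 1.5, 0.126, 1.149, -0.155], TCP at [0.253, -0.571, 0.253] pointing down, gripper open.
Joint ranges: [-3.08, 3.08], [-0.24, 2.05], [-1.43, 1.35], [0, 2.5], [-1.52, 4.66], [0.17, 1.96], [-2.89, 2.89]. Speed limits (rad/s): [2.39, 2.39, 3.14, 3.14, 3.14, 3.14, 3.14].

INTERFACE

Orientations are given as a unit quaternion [w, x, y, z].
In Python, from plant import sense, read_camera, close_job, cut_out gives the robot as it stands.
- The arm moves only by the tool send_rows, never from a script. Its argument "steps" is a list of rows, each an object of numbers: "x", "y", "z": the shift along the world's x, y, z scaled (see below); "ax", "ay", "az": the turn, a rotation vector about the world's x, y, z scaled (see below). In form: [{"x": .., "y": .., "z": .., "ax": .., "ay": .., "az": ..}, ...]. A call has 1 to 10 rows; each row shifts and turns the commanded pose from where the row before left it; what a row does not reach is not made up. The controller multiplies each number of a shift by 40 mm and each number of a turn by 6 degrees. A row lasts 1/10 s, in which the tool goes at most 50 mm and 8.59 degrees, less where a joint would pass 70% of its speed; a pose out of reach is approached as far as the arm can. A call with a number of a shift or a turn outside -1 to 1 is refused whole. A call with a gripper value outside its range is refused whole. "grip" is the finger opening in mm, from 0 to 85.4, set as the call begins (left out, the last holds). The fingers move at their own pace and stop on an object; "squeeze" is the grip in N (left out, the last holds). Time passes only in rows, so rows that do not move let the fingers close. It gives the time, the measured TCP pose, the force and the opening at its end, in the units of the state.
- sense(): the state, without advancing time (a new reading comes with each control period).
- read_camera(name): name is "scene" or "top"; returns a dict with "image" (480x640x3 uint8, red, green, blue), "range_z" (480x640 float32, m along the optical axis (not along the pixel's ray), 0 where there is no reading), "fx", "fy", "cx", "cy" (pixels), "cam_to_world" (4x4, takes a point from camera to world coordinates). Camera axes: x right, y up, looking along -z (the intrinsics and any distortion apply to the point x, -y, -z); pixel columns grow to the right and rows downward; lengths in m; the calibration is good to about 2 mm. A picture is of the moment at which its call begins.
- close_job(): hands the job in, once; it reports no verdict.
Trained networks look in the newest picture that a camera, given by its name, has taken for a name from the list of things; names that differ only in an ending like _2 or _b are one class to them, and where a whole thing is asked for, a point or a joint stands for the part that bears it (a point fixed in the world has none). Each returns a list of dicts, best first, with "p" (0 to 1); they miss things now and then, are a little off and sometimes report something else, mostly with a low value. They report only what shows in the picture. A call takes as long as a camera call. They do not tell look-alikes from the thing itself.
- cut_out(camera, name): "region" (480x640 bool, what is visible of it) and "at" ([row, column] in pixels, amid what is visible of it).
The state is a dict: "clock": time; "qpos": joint angles; "joint_velocities": joint speeds; "tau": joint torques, N m; "ee_pos": TCP position; "tcp_rot": TCP orientation; "ft_force": force on the tool from outside, world axes, zero at the start; "wrist_torque": the same for the moment, N m; "finger_gap": finger opening in m.
Only numpy, scipy, OpenCV 4.12 (cv2) and the standard library are available. Lean on these libraries where they do the work, as an engineer would, in place of code of your own. Each camera call takes 0.05 s, during which the arm holds its last target.

TASK

One of the three identical covered hand barrows holds the flat slide mailer: lift lids to find it and lay its barrow's lid flat on the desk. Lift that barrow's handle so that it tips forward over its wheel until the mailer slides out into the white tray, then lower the barrow gently by its handle until it stands on its legs again. Never touch the mailer with the gripper, leave the loads of the other two barrows in their tubs and those barrows level, and do not disturb the bottle, blower and case.

Things in the scene. Friction and masses are not known exactly. Their poses are not given: they have to be found in the camera images.
- tray: fixed white open tray; origin: on the desk. Its +x points away from the barrows. Floor 4 mm thick; 34 mm high walls at the far side (x = +80 mm) and the ends (y = +-148 mm); towards the barrows (x = -15 to -64 mm) a board slopes up from the floor to 44 mm. The barrows' wheels stand in a row along its -x side (axles at x = -110 to -116 mm).
- dock_a: fixed foot plate with the chocked wheel (78 mm across) of the left (+y) hand barrow. Origin on the desk straight below the axle; x points forward, from handle to tray; the axle lies along y, 42 mm above the origin.
- cart_a (a joint): tip angle of the left (+y) barrow about its axle, rad: 0 standing level on its legs, grows as the handle is lifted and the front dips to the tray, stop at 1.1. Weight 0.35 kg, light: about 2 N at the handle; past about 0.95 it falls forward to the stop of itself, and from there must be pulled back. 
- cart_a_bar (a point): middle of the left (+y) barrow's handle bar: a round bar 12 mm thick along the dock's y, 44 mm clear between its two side arms, open above and below; 185 mm behind the axle and 66 mm above it (108 mm above the desk) when level, 72 mm behind the tub's rear wall. It turns with the barrow.
- cart_a_floor (a point): centre of the left (+y) barrow's tub floor (upper face), 59 mm behind the axle; turns with the barrow. Aluminium tub 108 x 70 mm outside, walls 3 mm, 46 mm deep; floor 94 mm, rim 140 mm above the desk when level; front end 5 mm behind the axle, with a 23 mm high slot at the floor through which a load slides out when fully tipped.
- lid_a: loose grey lid lying on the left (+y) barrow at the start, 112 (x) x 74 (y) mm, 60 g; origin: centre of its underside. A 4 mm plug (98 x 58 mm) under a 5 mm plate, and on it an upright black grip 14 (x) x 40 (y) mm, from 9 to 39 mm above the origin. The plate rests on the rim, the origin then 136 mm above the desk.
- dock_b: fixed foot plate with the chocked wheel (78 mm across) of the middle hand barrow. Origin on the desk straight below the axle; x points forward, from handle to tray; the axle lies along y, 42 mm above the origin.
- cart_b (a joint): tip angle of the middle barrow about its axle, rad: 0 standing level on its legs, grows as the handle is lifted and the front dips to the tray, stop at 1.1. Weight 0.35 kg, light: about 2 N at the handle; past about 0.95 it falls forward to the stop of itself, and from there must be pulled back. 
- cart_b_bar (a point): middle of the middle barrow's handle bar: a round bar 12 mm thick along the dock's y, 44 mm clear between its two side arms, open above and below; 185 mm behind the axle and 66 mm above it (108 mm above the desk) when level, 72 mm behind the tub's rear wall. It turns with the barrow.
- cart_b_floor (a point): centre of the middle barrow's tub floor (upper face), 59 mm behind the axle; turns with the barrow. Aluminium tub 108 x 70 mm outside, walls 3 mm, 46 mm deep; floor 94 mm, rim 140 mm above the desk when level; front end 5 mm behind the axle, with a 23 mm high slot at the floor through which a load slides out when fully tipped.
- lid_b: loose grey lid lying on the middle barrow at the start, 112 (x) x 74 (y) mm, 60 g; origin: centre of its underside. A 4 mm plug (98 x 58 mm) under a 5 mm plate, and on it an upright black grip 14 (x) x 40 (y) mm, from 9 to 39 mm above the origin. The plate rests on the rim, the origin then 136 mm above the desk.
- dock_c: fixed foot plate with the chocked wheel (78 mm across) of the right (-y) hand barrow. Origin on the desk straight below the axle; x points forward, from handle to tray; the axle lies along y, 42 mm above the origin.
- cart_c (a joint): tip angle of the right (-y) barrow about its axle, rad: 0 standing level on its legs, grows as the handle is lifted and the front dips to the tray, stop at 1.1. Weight 0.35 kg, light: about 2 N at the handle; past about 0.95 it falls forward to the stop of itself, and from there must be pulled back. 
- cart_c_bar (a point): middle of the right (-y) barrow's handle bar: a round bar 12 mm thick along the dock's y, 44 mm clear between its two side arms, open above and below; 185 mm behind the axle and 66 mm above it (108 mm above the desk) when level, 72 mm behind the tub's rear wall. It turns with the barrow.
- cart_c_floor (a point): centre of the right (-y) barrow's tub floor (upper face), 59 mm behind the axle; turns with the barrow. Aluminium tub 108 x 70 mm outside, walls 3 mm, 46 mm deep; floor 94 mm, rim 140 mm above the desk when level; front end 5 mm behind the axle, with a 23 mm high slot at the floor through which a load slides out when fully tipped.
- lid_c: loose grey lid lying on the right (-y) barrow at the start, 112 (x) x 74 (y) mm, 60 g; origin: centre of its underside. A 4 mm plug (98 x 58 mm) under a 5 mm plate, and on it an upright black grip 14 (x) x 40 (y) mm, from 9 to 39 mm above the origin. The plate rests on the rim, the origin then 136 mm above the desk.
- mailer: white flat slide mailer (closed oblong box), 84 (its y) x 34 (its x) x 15 mm, lying flat in one of the three barrows (any of them), its length along the barrow; origin: centre of its underside. The part to be emptied out.
- petri: round petri dish, 58 mm across, 16 mm high, lying in another barrow; origin: centre of its underside.
- coverslips: small square box 29 x 29 x 17 mm in the remaining barrow; origin: centre of its underside.
- bottle: bystander: white round bottle, 48 mm across, 115 mm high, standing on the desk to the right of the barrows; origin: centre of its underside.
- blower: bystander: black rubber bulb blower with nozzle, 49 mm across, 120 mm high, standing on the desk to the right of the barrows; origin: centre of its underside.
- case: bystander: round screw-top case, white above black, 39 mm across, 82 mm high, standing on the desk to the right of the barrows; origin: centre of its underside. A flat mouse pad 3 mm thick lies under it and the blower (x 0.48 to 0.68, y -0.17 to 0.01); a microscope 0.6 m high stands to the right (x > 0.42, y < -0.17).
Not all that is in view belongs to the job. What is shaped like the lid_a but orange is not meant.

How it is judged:
By the outcome, as a careful person would: the job done as asked, in the order asked, and still so for the second after the job is handed in, with the robot touching nothing.
It also fails if it takes over 64 s, if anything falls off the work surface, if the arm or the gripper's body presses on something with over 40 N, if the wrist force passes 120 N, or if a joint passes its speed limit or range.

## Working session

There is one attempt and no reset: what is moved stays moved. The work goes in short steps, Python scripts to look and compute and a tool call to move; the robot and the scene stay as the last step left them, time stands still between calls to the robot, and variables do not carry over. Pictures are saved under pics/ and viewed, and the job is handed in when it is done.

Besides the shell and the picture viewer there is one more tool, called after ">>>" as a command line: name --argument value ..., lists and objects as JSON in quotes. send_rows: Moves the arm, as the interface text tells. Shifts and turns lie within -1 to 1; 1 stands for 40 mm of shift or 6 degrees of turn. Its arguments: {"type":"object","properties":{"steps":{"type":"array","items":{"type":"object","properties":{"x":{"type":"number","minimum":-1,"maximum":1},"y":{"type":"number","minimum":-1,"maximum":1},"z":{"type":"number","minimum":-1,"maximum":1},"ax":{"type":"number","minimum":-1,"maximum":1},"ay":{"type":"number","minimum":-1,"maximum":1},"az":{"type":"number","minimum":-1,"maximum":1}}}},"grip":{"type":"number"},"squeeze":{"type":"number"}},"required":["steps"]}

```bash
mkdir -p pics; ls; cat > h.py <<'E'
from plant import *
import numpy as np, cv2
def save(cam,name):
    c=read_camera(cam); cv2.imwrite('pics/'+name,c['image'][:,:,::-1]); return c
def pt(c,r,col,z=None):
    d=z if z is not None else c['range_z'][r,col]
    p=np.array([(col-c['cx'])/c['fx']*d,-(r-c['cy'])/c['fy']*d,-d,1]); return (c['cam_to_world']@p)[:3]
def cloud(c):
    H,W=c['range_z'].shape; r,q=np.mgrid[:H,:W]; d=c['range_z']
    P=np.stack([(q-c['cx'])/c['fx']*d,-(r-c['cy'])/c['fy']*d,-d,np.ones_like(d)],-1)
    return (P@c['cam_to_world'].T)[...,:3]
E
python3 - <<'E'
from h import *
s=sense(); print({k:np.round(v,3) for k,v in s.items()})
for n in ['scene','top']:
    c=save(n,n+'0.png'); print(n,c['fx'],c['cx'],c['cy'],np.round(c['cam_to_world'],3), [k for k in c])
    P=cloud(c)
    for t in ['tray','lid_a','cart_a_bar','bottle','dock_a']:
        for d in cut_out(n,t):
            m=d['region']&(c['range_z']>0); print(t,round(d['p'],2),np.round(d['at']),m.sum(),np.round(np.median(P[m],0),3))
E
```

```text
pics
{'clock': np.float64(0.0), 'qpos': array([ 1.259,  0.508, -0.238,  1.501,  0.126,  1.149, -0.155]), 'joint_velocities': array([-0.   ,  0.   , -0.   ,  0.001,  0.002,  0.001, -0.   ]), 'tau': array([ 0.0000e+00, -6.2059e+01, -2.1870e+00, -2.4965e+01,  1.3000e-02,
        1.2000e-02, -0.0000e+00]), 'ee_pos': array([ 0.253, -0.571,  0.252]), 'tcp_rot': array([-0.   ,  0.838, -0.545, -0.001]), 'ft_force': array([ 0.171, -0.038,  0.133]), 'wrist_torque': array([0.028, 0.018, 0.015]), 'finger_gap': np.float64(0.085)}
scene 489.09951852491537 317.42360866428237 237.21072611312536 [[-0.261  0.796 -0.546  0.008]
 [-0.965 -0.223  0.136  0.241]
 [-0.014  0.563  0.827  0.956]
 [ 0.     0.     0.     1.   ]] ['image', 'range_z', 'fx', 'fy', 'cx', 'cy', 'cam_to_world']
tray 0.56 [196. 266.] 4557 [0.797 0.166 0.007]
tray 0.43 [272. 274.] 1019 [0.531 0.206 0.11 ]
lid_a 0.79 [236. 223.] 1671 [0.59  0.29  0.146]
lid_a 0.75 [231. 271.] 1601 [0.58  0.197 0.146]
lid_a 0.62 [226. 318.] 1610 [0.564 0.104 0.146]
lid_a 0.59 [343. 214.] 1850 [0.432 0.358 0.01 ]
cart_a_bar 0.93 [279. 231.] 1054 [0.542 0.
[... 479 characters left out ...]
', 'cam_to_world']
tray 0.57 [187. 284.] 6061 [0.768 0.172 0.009]
lid_a 0.96 [245. 310.] 1446 [0.568 0.104 0.146]
lid_a 0.79 [302. 209.] 1154 [0.436 0.362 0.01 ]
lid_a 0.73 [234. 228.] 1472 [0.594 0.29  0.146]
lid_a 0.55 [240. 272.] 1438 [0.584 0.196 0.146]
cart_a_bar 0.92 [281. 237.] 361 [0.494 0.292 0.11 ]
bottle 0.64 [237. 272.] 1442 [0.584 0.196 0.146]
bottle 0.62 [319. 390.] 381 [ 0.407 -0.089  0.085]
bottle 0.28 [276. 280.] 530 [0.513 0.204 0.102]
bottle 0.2 [268. 399.] 271 [ 0.538 -0.132  0.085]
dock_a 0.79 [282. 276.] 437 [0.499 0.204 0.108]
dock_a 0.66 [239. 270.] 1435 [0.584 0.196 0.146]
dock_a 0.6 [263. 240.] 662 [0.542 0.275 0.102]
dock_a 0.31 [236. 230.] 1380 [0.593 0.291 0.146]
```

View pics/scene0.png

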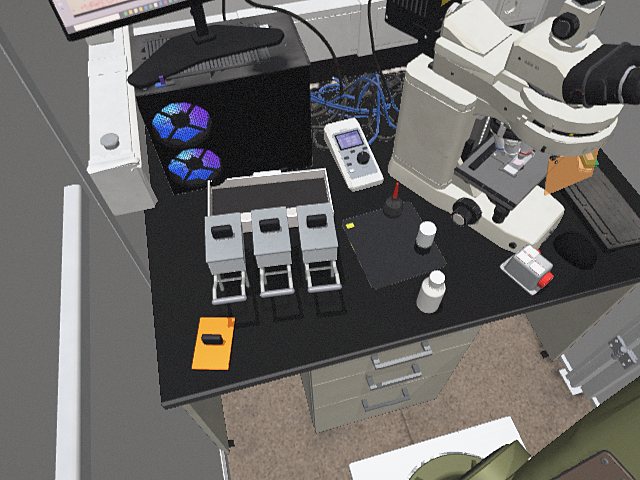

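View pics/top0.png

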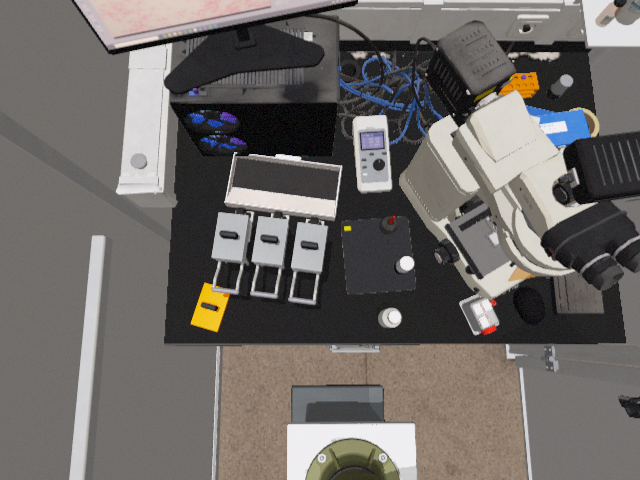

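```bash
python3 - <<'E'
from h import *
c=read_camera('top'); P=cloud(c); im=c['image'].astype(int)
ok=c['range_z']>0
X,Y,Z=P[...,0],P[...,1],P[...,2]
# desk front edge
for y0 in [0.1,0.2,0.3,0.0,0.38]:
    m=ok&(abs(Y-y0)<.01)&(abs(Z)<.006); print('desk x range',y0,X[m].min().round(3),X[m].max().round(3))
m=ok&(abs(X-.4)<.01)&(abs(Z)<.006); print('desk y',Y[m].min(),Y[m].max())
def rects(m,lab,amin=30):
    n,l,st,ce=cv2.connectedComponentsWithStats(m.astype(np.uint8))
    for i in range(1,n):
        if st[i,4]<amin: continue
        q=P[l==i]; r=cv2.minAreaRect((q[:,:2]*1000).astype(np.float32)); print(lab,st[i,4],np.round(r[0],1),np.round(r[1],1),round(r[2],1),'z',np.round(np.percentile(q[:,2],[5,50,95]),4), 'mean',q.mean(0).round(4))
ar=ok&(X>.35)&(X<.9)&(Y>0.02)&(Y<.42)
rects(ar&(Z>.138)&(Z<.152),'plate',300)
rects(ar&(Z>.166)&(Z<.182),'grip')
rects(ar&(X<.52)&(Z>.09)&(Z<.125),'bar')
rects(ar&(X<.5)&(Z>.006)&(Z<.06)&(Y>.3),'decoy')
rects(ar&(X>.62)&(Z>.028)&(Z<.055),'traywall')
E
```

```text
desk x range 0.1 0.043 0.856
desk x range 0.2 0.344 0.856
desk x range 0.3 0.342 0.851
desk x range 0.0 0.117 1.182
desk x range 0.38 0.342 0.856
desk y -0.7473917929075387 0.48287904932389036
plate 1309 [598.3 291.6] [ 75.  112.7] 83.3 z [0.1423 0.1458 0.1489] mean [0.5969 0.2908 0.1457]
plate 1319 [588.2 197. ] [ 74.6 112.5] 82.4 z [0.1427 0.1458 0.1491] mean [0.5866 0.1965 0.1458]
plate 1328 [573.  103.8] [ 73.9 113.2] 82.0 z [0.1425 0.146  0.1492] mean [0.5716 0.1038 0.1459]
grip 454 [853.8 220.7] [ 16.4 356.2] 0.4 z [0.1668 0.1728 0.1813] mean [0.8499 0.2284 0.1735]
grip 111 [597.8 291. ] [38.8 14.2] 83.4 z [0.1684 0.1751 0.1783] mean [0.597  0.2905 0.1747]
grip 113 [587.7 196.6] [39.7 14. ] 82.0 z [0.1691 0.1751 0.1779] mean [0.587  0.1964 0.1744]
grip 107 [572.9 103.6] [38.2 15.1] 79.7 z [0.1702 0.1753 0.1783] mean [0.5717 0.1037 0.175 ]
bar 249 [493.9 303.7] [66.  55.1] 86.1 z [0.1016 0.1125 0.1166] mean [0.4842 0.3034 0.1116]
bar 272 [489.9 209.4] [64.8 66. ] 84.0 z [0.0954 0.1118 0.1167] mean [0.478  0.2096 0.11  ]
bar 328 [481.1 116.3] [65.7 79.3] 80.4 z [0.0933 0.1112 0.1169] mean [0.4716 0.1165 0.1086]
decoy 1090 [439.8 360. ] [ 74.8 110.9] 73.4 z [0.007  0.0101 0.0386] mean [0.4351 0.361  0.0124]
traywall 2079 [766.6 212.3] [381.3 185.7] 87.8 z [0.0293 0.037  0.0495] mean [0.7661 0.1914 0.0381]
```

```bash
python3 - <<'E'
from h import *
for n in ['top','scene']:
    c=read_camera(n); P=cloud(c); ok=c['range_z']>0
    X,Y,Z=P[...,0],P[...,1],P[...,2]
    for y0 in np.arange(-.7,.02,.06):
        m=ok&(abs(Y-y0)<.03)&(Z>.08)&(Z<.8)&(X>.3); 
        if m.sum()>3:
            i=np.argsort(X[m])[3]; print(n,y0.round(2),P[m][i].round(3))
E
```

```text
top -0.64 [ 0.983 -0.615  0.317]
top -0.58 [ 0.982 -0.552  0.318]
top -0.52 [ 0.981 -0.541  0.322]
top -0.46 [ 0.469 -0.436  0.465]
top -0.4 [ 0.44  -0.38   0.461]
top -0.34 [ 0.443 -0.369  0.479]
top -0.28 [ 0.493 -0.287  0.17 ]
top -0.22 [ 0.553 -0.23   0.084]
top -0.16 [ 0.525 -0.131  0.086]
top -0.1 [ 0.389 -0.102  0.083]
top -0.04 [ 0.994 -0.054  0.08 ]
scene -0.7 [ 1.132 -0.713  0.168]
scene -0.64 [ 1.125 -0.628  0.166]
scene -0.58 [ 1.124 -0.581  0.186]
scene -0.52 [ 1.133 -0.547  0.204]
scene -0.46 [ 0.499 -0.433  0.201]
scene -0.4 [ 0.449 -0.373  0.454]
scene -0.34 [ 0.446 -0.365  0.467]
scene -0.28 [ 0.491 -0.288  0.173]
scene -0.22 [ 0.549 -0.231  0.081]
scene -0.16 [ 0.523 -0.135  0.082]
scene -0.1 [ 0.387 -0.103  0.081]
scene -0.04 [ 0.993 -0.034  0.084]
```

>>> send_rows --steps '[{"x":0.3,"y":0.9,"az":0.8},{"x":0.3,"y":0.95,"az":0.8},{"x":0.3,"y":0.95,"az":0.8},{"x":0.3,"y":0.95,"az":0.8},{"x":0.3,"y":0.95,"az":0.8}]' --grip 45 --squeeze 25

```text
$.steps[0]: bad value
```

>>> send_rows --steps '[{"x":0.3,"y":0.9,"z":0,"ax":0,"ay":0,"az":0.8},{"x":0.3,"y":0.9,"z":0,"ax":0,"ay":0,"az":0.8},{"x":0.3,"y":0.9,"z":0,"ax":0,"ay":0,"az":0.8},{"x":0.3,"y":0.9,"z":0,"ax":0,"ay":0,"az":0.8},{"x":0.3,"y":0.9,"z":0,"ax":0,"ay":0,"az":0.8}]' --grip 45 --squeeze 25

```text
clock: 1.25
ee_pos: [0.3134, -0.3901, 0.2535]
tcp_rot: [0.0, 0.934, -0.358, 0.0]
ft_force: [0.5, 0.8, 0.9]
finger_gap: 0.0453
```

>>> send_rows --steps '[{"x":0.2,"y":0.95,"z":0.2,"ax":0,"ay":0,"az":0.5},{"x":0.2,"y":0.95,"z":0,"ax":0,"ay":0,"az":0.5},{"x":0.2,"y":0.95,"z":0,"ax":0,"ay":0,"az":0.5},{"x":0.2,"y":0.95,"z":0,"ax":0,"ay":0,"az":0.5},{"x":0.2,"y":0.95,"z":0,"ax":0,"ay":0,"az":0.5},{"x":0.4,"y":0.95,"z":0,"ax":0,"ay":0,"az":0.5},{"x":0.6,"y":0.95,"z":0,"ax":0,"ay":0,"az":0.5},{"x":0.7,"y":0.9,"z":0,"ax":0,"ay":0,"az":0.5},{"x":0.7,"y":0.9,"z":0,"ax":0,"ay":0,"az":0.5},{"x":0.8,"y":0.9,"z":0,"ax":0,"ay":0,"az":0.5}]'

```text
clock: 2.25
ee_pos: [0.4817, -0.0161, 0.2617]
tcp_rot: [0.0, 0.994, -0.105, 0.0]
ft_force: [0.9, -0.7, 1.2]
finger_gap: 0.0448
```

>>> send_rows --steps '[{"x":0.44,"y":0.89,"z":0,"ax":0,"ay":0,"az":0.15},{"x":0.44,"y":0.89,"z":0,"ax":0,"ay":0,"az":0.15},{"x":0.44,"y":0.89,"z":0,"ax":0,"ay":0,"az":0.15},{"x":0.44,"y":0.89,"z":0,"ax":0,"ay":0,"az":0.15},{"x":0.44,"y":0.89,"z":0,"ax":0,"ay":0,"az":0.15},{"x":0.44,"y":0.86,"z":-0.5,"ax":0,"ay":0,"az":0},{"x":0,"y":0,"z":-0.5,"ax":0,"ay":0,"az":0}]'

```text
clock: 2.95
ee_pos: [0.5874, 0.2014, 0.2211]
tcp_rot: [-0.003, 0.998, -0.064, 0.001]
ft_force: [-0.5, -0.2, 0.0]
finger_gap: 0.0448
```

>>> send_rows --steps '[{"x":0,"y":-0.11,"z":-0.5,"ax":0,"ay":0,"az":0},{"x":0,"y":0,"z":-0.4,"ax":0,"ay":0,"az":0},{"x":0,"y":0,"z":-0.2,"ax":0,"ay":0,"az":0},{"x":0,"y":0,"z":0,"ax":0,"ay":0,"az":0}]'

```text
clock: 3.35
ee_pos: [0.5862, 0.1902, 0.1763]
tcp_rot: [0.0, 0.998, -0.066, -0.001]
ft_force: [-0.6, -1.0, -0.1]
finger_gap: 0.0446
```

```bash
python3 - <<'E'
from h import *
s=sense(); print(s['ee_pos'],s['ft_force'])
c=save('scene','s1.png'); cv2.imwrite('pics/s1z.png',cv2.resize(c['image'][150:330,170:370,::-1],None,fx=4,fy=4)[:600,:800])
E
```

```text
[0.58620061 0.19019417 0.17634302] [-0.60590561 -0.98271846 -0.0693053 ]
```

View pics/s1z.png

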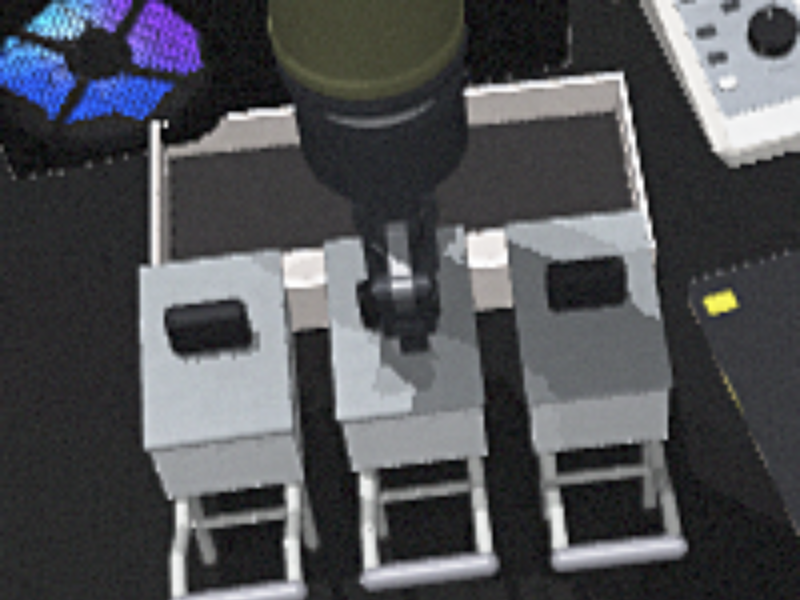

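>>> send_rows --steps '[{"x":0.03,"y":0.12,"z":-0.1,"ax":0,"ay":0,"az":0},{"x":0,"y":0,"z":0,"ax":0,"ay":0,"az":0}]'

```text
clock: 3.6
ee_pos: [0.588, 0.1964, 0.1738]
tcp_rot: [-0.001, 0.998, -0.066, 0.0]
ft_force: [-0.9, 0.8, -0.4]
finger_gap: 0.0447
```

>>> send_rows --steps '[{"x":0,"y":0,"z":0,"ax":0,"ay":0,"az":0},{"x":0,"y":0,"z":0,"ax":0,"ay":0,"az":0},{"x":0,"y":0,"z":0,"ax":0,"ay":0,"az":0},{"x":0,"y":0,"z":0,"ax":0,"ay":0,"az":0}]' --grip 5 --squeeze 25

```text
clock: 4.0
ee_pos: [0.588, 0.1953, 0.1737]
tcp_rot: [-0.0, 0.998, -0.067, 0.0]
ft_force: [-0.7, 0.4, 3.8]
finger_gap: 0.0132
```

>>> send_rows --steps '[{"x":0,"y":0,"z":0.3,"ax":0,"ay":0,"az":0},{"x":0,"y":0,"z":0.5,"ax":0,"ay":0,"az":0},{"x":0,"y":0,"z":0.7,"ax":0,"ay":0,"az":0},{"x":0,"y":0,"z":0.7,"ax":0,"ay":0,"az":0},{"x":0.4,"y":0,"z":0.7,"ax":0,"ay":0,"az":0},{"x":0.6,"y":0,"z":0.1,"ax":0,"ay":0,"az":0},{"x":0.7,"y":0,"z":0,"ax":0,"ay":0,"az":0},{"x":0.3,"y":0,"z":0,"ax":0,"ay":0,"az":0}]'

```text
clock: 4.8
ee_pos: [0.6697, 0.1944, 0.2938]
tcp_rot: [-0.0, 0.998, -0.067, 0.001]
ft_force: [0.1, 0.9, -1.0]
finger_gap: 0.0134
```

```bash
python3 - <<'E'
from h import *
c=save('scene','s2.png'); cv2.imwrite('pics/s2z.png',cv2.resize(c['image'][150:300,170:370,::-1],None,fx=4,fy=4))
E
```

```text
(no output)
```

View pics/s2z.png

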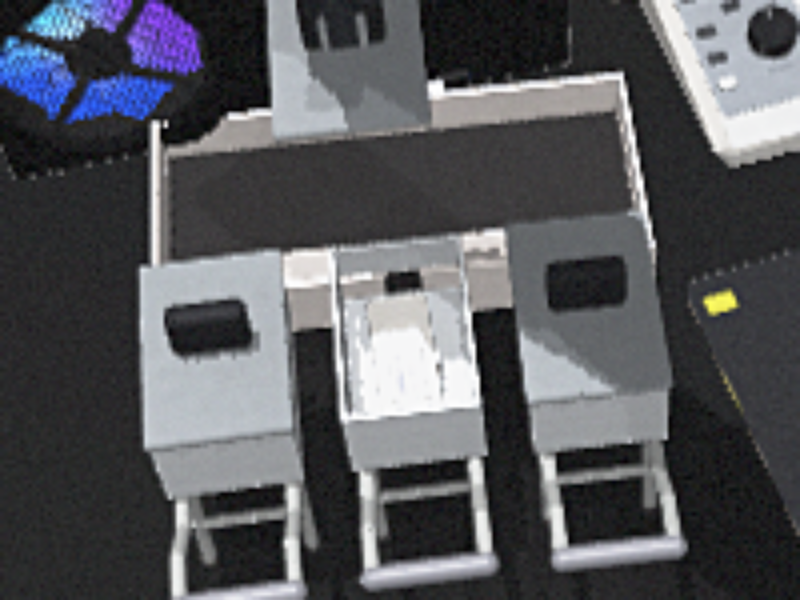

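```bash
python3 - <<'E'
from h import *
for n in ['scene','top']:
    c=read_camera(n); P=cloud(c)
    if n=='top': cv2.imwrite('pics/t2z.png',cv2.resize(c['image'][190:310,190:350,::-1],None,fx=5,fy=5))
    for t in ['mailer','petri','coverslips']:
        for d in cut_out(n,t):
            m=d['region']&(c['range_z']>0); q=P[m]; r=cv2.minAreaRect((q[:,:2]*1000).astype(np.float32)); print(n,t,round(d['p'],2),np.round(d['at']),m.sum(),np.round(np.median(P[m],0),3),np.round(r[1]))
E
```

```text
scene mailer 0.74 [269. 321.] 985 [0.516 0.109 0.111] [ 81. 155.]
scene mailer 0.72 [238. 272.] 432 [0.591 0.197 0.109] [33. 84.]
top mailer 0.82 [244. 271.] 479 [0.585 0.198 0.109] [35. 86.]
```

View pics/t2z.png

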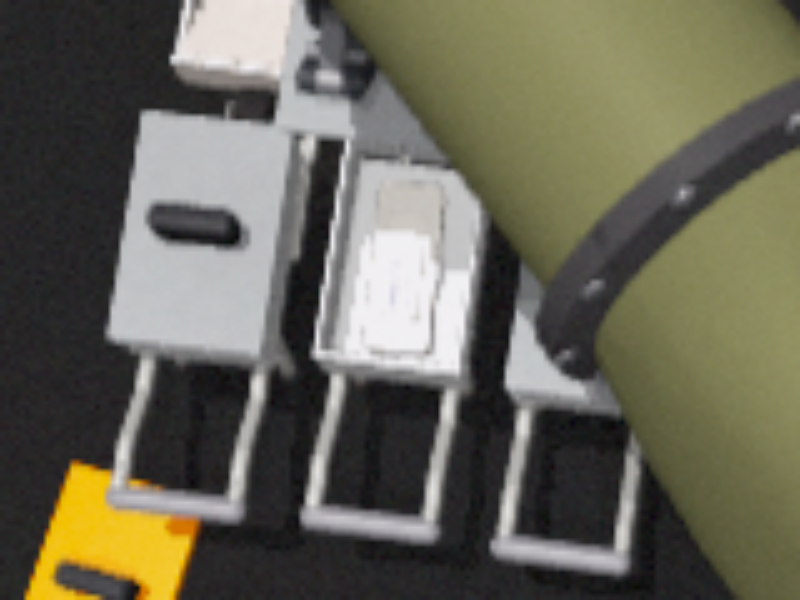

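```bash
python3 - <<'E'
from h import *
for n in ['scene','top']:
    c=read_camera(n); P=cloud(c).reshape(-1,3); P=P[c['range_z'].ravel()>0]
    for x0 in np.arange(.46,.8,.03):
        m=(abs(P[:,0]-x0)<.015)&(P[:,1]>.3)&(P[:,1]<.62)&(P[:,2]>-.1)
        q=P[m]; d=q[abs(q[:,2])<.006]; h=q[(q[:,2]>.008)&(q[:,1]>.33)]
        print(n,x0.round(2),'desk',d[:,1].min().round(3),d[:,1].max().round(3),'obj',[ (a.round(3)) for a in h[np.argsort(h[:,1])][[0,len(h)//2,-1]]] if len(h) else '')
E
```

```text
scene 0.46 desk 0.3 0.48 obj [array([0.467, 0.33 , 0.008]), array([0.446, 0.479, 0.514]), array([0.47 , 0.481, 0.565])]
scene 0.49 desk 0.3 0.48 obj [array([0.49 , 0.33 , 0.114]), array([0.486, 0.479, 0.514]), array([0.505, 0.481, 0.425])]
scene 0.52 desk 0.3 0.48 obj [array([0.512, 0.33 , 0.106]), array([0.531, 0.479, 0.31 ]), array([0.508, 0.481, 0.542])]
scene 0.55 desk 0.3 0.48 obj [array([0.548, 0.33 , 0.101]), array([0.549, 0.479, 0.517]), array([0.542, 0.481, 0.581])]
scene 0.58 desk 0.3 0.48 obj [array([0.573, 0.478, 0.398]), array([0.566, 0.479, 0.549]), array([0.587, 0.481, 0.57 ])]
scene 0.61 desk 0.302 0.48 obj [array([0.615, 0.475, 0.302]), array([0.613, 0.478, 0.575]), array([0.609, 0.481, 0.444])]
scene 0.64 desk 0.345 0.479 obj [array([0.653, 0.392, 0.342]), array([0.651, 0.459, 0.329]), array([0.652, 0.481, 0.588])]
scene 0.67 desk 0.346 0.48 obj [array([0.676, 0.393, 0.329]), array([0.669, 0.479, 0.558]), array([0.666, 0.481, 0.102])]
scene 0.7 desk 0.342 0.48 obj [array([0.689, 0.393, 0.326]), array([0.686, 0.479, 0.552]), array([0.689, 0.481, 0.378])]
scene 0.73 d
[... 1090 characters left out ...]
482 obj [array([0.654, 0.394, 0.342]), array([0.631, 0.477, 0.636]), array([0.648, 0.483, 0.585])]
top 0.67 desk 0.353 0.482 obj [array([0.655, 0.395, 0.327]), array([0.684, 0.481, 0.669]), array([0.679, 0.483, 0.541])]
top 0.7 desk 0.3 0.482 obj [array([0.7  , 0.35 , 0.008]), array([0.709, 0.481, 0.578]), array([0.707, 0.483, 0.647])]
top 0.73 desk 0.333 0.468 obj [array([0.722, 0.394, 0.33 ]), array([0.715, 0.481, 0.615]), array([0.731, 0.483, 0.42 ])]
top 0.76 desk 0.302 0.476 obj [array([0.755, 0.395, 0.327]), array([0.771, 0.481, 0.358]), array([0.759, 0.483, 0.479])]
top 0.79 desk 0.302 0.477 obj [array([0.779, 0.331, 0.009]), array([0.783, 0.481, 0.688]), array([0.791, 0.483, 0.56 ])]
```

>>> send_rows --steps '[{"x":-0.6,"y":-0.4,"z":0,"ax":0,"ay":0,"az":0.1},{"x":-0.8,"y":-0.6,"z":0,"ax":0,"ay":0,"az":0.2},{"x":-0.8,"y":-0.6,"z":0,"ax":0,"ay":0,"az":0.2},{"x":-0.8,"y":-0.6,"z":0,"ax":0,"ay":0,"az":0.2},{"x":-0.8,"y":-0.6,"z":0,"ax":0,"ay":0,"az":0.2},{"x":-0.8,"y":-0.6,"z":0,"ax":0,"ay":0,"az":0.2},{"x":-0.8,"y":-0.6,"z":0,"ax":0,"ay":0,"az":0.17},{"x":-0.6,"y":-0.3,"z":0,"ax":0,"ay":0,"az":0},{"x":-0.3,"y":-0.2,"z":0,"ax":0,"ay":0,"az":0},{"x":0,"y":0,"z":0,"ax":0,"ay":0,"az":0}]'

```text
clock: 6.35
ee_pos: [0.4142, 0.0141, 0.2936]
tcp_rot: [0.001, 1.0, -0.001, 0.0]
ft_force: [0.8, 0.5, -0.8]
finger_gap: 0.0137
```

>>> send_rows --steps '[{"x":0,"y":0,"z":-0.7,"ax":0,"ay":0,"az":0},{"x":0,"y":0,"z":-0.9,"ax":0,"ay":0,"az":0},{"x":0,"y":0,"z":-0.9,"ax":0,"ay":0,"az":0},{"x":0,"y":0,"z":-0.9,"ax":0,"ay":0,"az":0},{"x":0,"y":0,"z":-0.9,"ax":0,"ay":0,"az":0},{"x":0,"y":0,"z":-0.7,"ax":0,"ay":0,"az":0},{"x":0,"y":0,"z":-0.5,"ax":0,"ay":0,"az":0},{"x":0,"y":0,"z":-0.2,"ax":0,"ay":0,"az":0},{"x":0,"y":0,"z":0,"ax":0,"ay":0,"az":0}]'

```text
clock: 7.25
ee_pos: [0.416, 0.016, 0.0646]
tcp_rot: [-0.0, 1.0, 0.001, -0.001]
ft_force: [0.3, 0.3, -0.1]
finger_gap: 0.0134
```

```bash
python3 - <<'E'
from h import *
c=save('scene','s3.png'); cv2.imwrite('pics/s3z.png',cv2.resize(c['image'][170:370,220:480,::-1],None,fx=3,fy=3))
E
```

```text
(no output)
```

View pics/s3z.png

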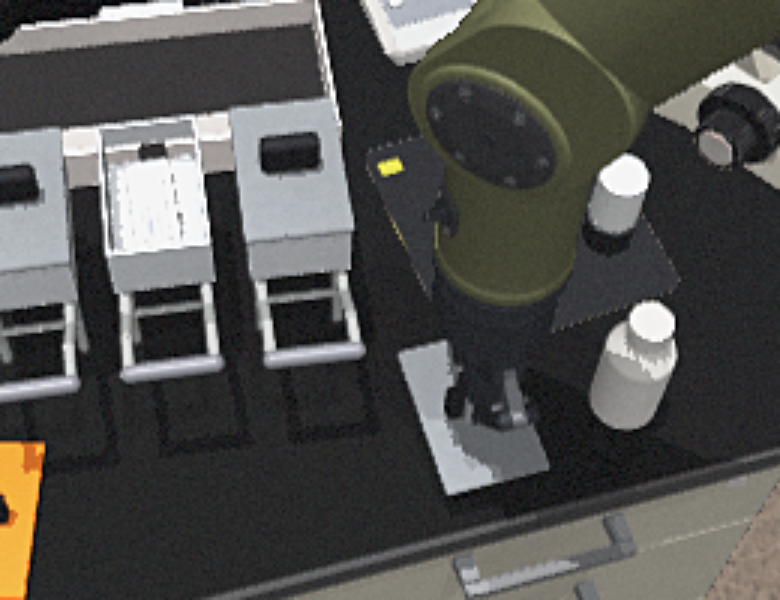

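>>> send_rows --steps '[{"x":0,"y":0,"z":-0.3,"ax":0,"ay":0,"az":0},{"x":0,"y":0,"z":-0.2,"ax":0,"ay":0,"az":0},{"x":0,"y":0,"z":-0.1,"ax":0,"ay":0,"az":0},{"x":0,"y":0,"z":-0.05,"ax":0,"ay":0,"az":0},{"x":0,"y":0,"z":0,"ax":0,"ay":0,"az":0}]'

```text
clock: 7.8
ee_pos: [0.4159, 0.0153, 0.0394]
tcp_rot: [0.0, 1.0, 0.0, 0.0]
ft_force: [0.9, 0.4, -0.7]
finger_gap: 0.0133
```

>>> send_rows --steps '[{"x":0,"y":0,"z":-0.05,"ax":0,"ay":0,"az":0},{"x":0,"y":0,"z":0,"ax":0,"ay":0,"az":0}]'

```text
clock: 8.0
ee_pos: [0.4161, 0.0153, 0.0376]
tcp_rot: [0.0, 1.0, -0.0, 0.0]
ft_force: [-0.7, 1.2, 3.0]
finger_gap: 0.0134
```

>>> send_rows --steps '[{"x":0,"y":0,"z":0,"ax":0,"ay":0,"az":0},{"x":0,"y":0,"z":0,"ax":0,"ay":0,"az":0},{"x":0,"y":0,"z":0,"ax":0,"ay":0,"az":0},{"x":0,"y":0,"z":0.4,"ax":0,"ay":0,"az":0},{"x":0,"y":0,"z":0.7,"ax":0,"ay":0,"az":0},{"x":0,"y":0,"z":0.9,"ax":0,"ay":0,"az":0},{"x":0,"y":0,"z":0.9,"ax":0,"ay":0,"az":0},{"x":0,"y":0,"z":0.9,"ax":0,"ay":0,"az":0}]' --grip 32

```text
clock: 8.8
ee_pos: [0.4153, 0.0154, 0.1906]
tcp_rot: [-0.0, 1.0, 0.0, -0.0]
ft_force: [0.5, -0.7, 0.5]
finger_gap: 0.032
```

```bash
python3 - <<'E'
from h import *
s=sense(); print(s['ee_pos'],s['qpos'].round(2))
c=save('scene','s4.png'); cv2.imwrite('pics/s4z.png',cv2.resize(c['image'][170:370,220:480,::-1],None,fx=3,fy=3))
P=cloud(c)
for n in ['scene']:
  for d in cut_out(n,'lid_b'):
    q=P[d['region']&(c['range_z']>0)]; r=cv2.minAreaRect((q[:,:2]*1000).astype(np.float32)); print(round(d['p'],2),np.median(q,0).round(3),np.round(r[0]),np.round(r[1]),round(r[2]),np.percentile(q[:,2],[5,95]).round(3))
E
```

```text
[0.41527398 0.01543079 0.19058146] [ 0.5   0.33 -0.77  2.1   0.31  0.82 -0.47]
0.82 [0.432 0.359 0.01 ] [440. 360.] [ 78. 113.] 73 [0.007 0.038]
0.64 [0.409 0.017 0.01 ] [416.  15.] [113.  74.] 0 [0.007 0.038]
0.61 [0.565 0.104 0.146] [572. 102.] [ 74. 115.] 82 [0.143 0.174]
0.6 [0.59  0.29  0.146] [653. 298.] [102. 223.] 84 [0.143 0.174]
```

View pics/s4z.png

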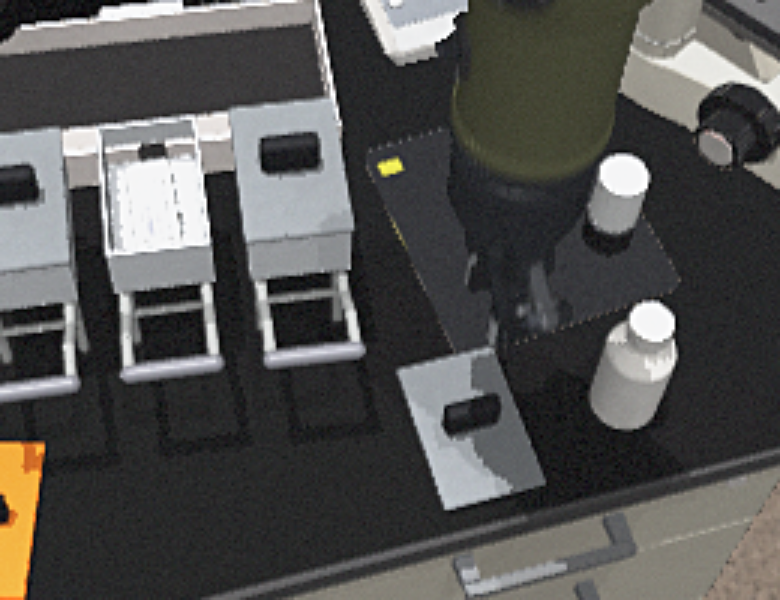

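```bash
python3 - <<'E'
from h import *
for n in ['scene','top']:
    c=read_camera(n); P=cloud(c).reshape(-1,3); P=P[c['range_z'].ravel()>0]
    for nm,y0,yaw,lid in [('b',.213,-7.6,(.588,.1967)),('a',.306,-6.7,(.598,.291)),('c',.121,-8,(.573,.1037))]:
        a=np.radians(yaw); f=np.array([np.cos(a),np.sin(a)]); l=np.array([-f[1],f[0]])
        d=P[:,:2]-np.array(lid); u=d@f; v=d@l
        m=(abs(u+126)<1e9)&(u>-.145)&(u<-.112)&(abs(v)<.045)&(P[:,2]>.095)&(P[:,2]<.13)
        mm=m&(abs(v)<.018)
        q=P[mm]; print(n,nm,mm.sum(),'u',np.percentile(u[mm],[2,50,98]).round(4),'v rng',np.percentile(v[m],[1,99]).round(4),'z',np.percentile(q[:,2],[2,50,98]).round(4))
        ex=np.array(lid)-.126*f; print('expected bar',ex.round(4),'axle',(np.array(lid)+.059*f).round(4))
E
```

```text
scene b 116 u [-0.1329 -0.1292 -0.1221] v rng [-0.0343  0.0297] z [0.1068 0.113  0.1172]
expected bar [0.4631 0.2134] axle [0.6465 0.1889]
scene a 119 u [-0.1329 -0.1287 -0.1228] v rng [-0.0341  0.0305] z [0.1067 0.1129 0.1166]
expected bar [0.4729 0.3057] axle [0.6566 0.2841]
scene c 113 u [-0.1337 -0.1296 -0.1229] v rng [-0.0336  0.0307] z [0.1067 0.1137 0.117 ]
expected bar [0.4482 0.1212] axle [0.6314 0.0955]
top b 75 u [-0.1315 -0.1263 -0.1206] v rng [-0.033   0.0313] z [0.1097 0.1141 0.1185]
expected bar [0.4631 0.2134] axle [0.6465 0.1889]
top a 76 u [-0.1317 -0.1261 -0.1202] v rng [-0.0321  0.0318] z [0.1093 0.1136 0.1179]
expected bar [0.4729 0.3057] axle [0.6566 0.2841]
top c 77 u [-0.1319 -0.1264 -0.1203] v rng [-0.0316  0.0328] z [0.1084 0.1142 0.1189]
expected bar [0.4482 0.1212] axle [0.6314 0.0955]
```

>>> send_rows --steps '[{"x":0.1,"y":0.5,"z":0.1,"ax":0,"ay":0,"az":-0.2},{"x":0.2,"y":0.9,"z":0,"ax":0,"ay":0,"az":-0.3},{"x":0.25,"y":0.9,"z":0,"ax":0,"ay":0,"az":-0.3},{"x":0.25,"y":0.9,"z":0,"ax":0,"ay":0,"az":-0.3},{"x":0.2,"y":0.8,"z":0,"ax":0,"ay":0,"az":-0.17},{"x":0.1,"y":0.6,"z":0,"ax":0,"ay":0,"az":0},{"x":0.09,"y":0.34,"z":0,"ax":0,"ay":0,"az":0},{"x":0,"y":0,"z":0,"ax":0,"ay":0,"az":0},{"x":0,"y":0,"z":0,"ax":0,"ay":0,"az":0}]' --grip 40

```text
clock: 9.9
ee_pos: [0.4629, 0.2117, 0.1924]
tcp_rot: [0.001, 0.998, -0.066, -0.001]
ft_force: [0.6, -0.6, 0.4]
finger_gap: 0.0396
```

>>> send_rows --steps '[{"x":0,"y":0.04,"z":-0.4,"ax":0,"ay":0,"az":0},{"x":0,"y":0,"z":-0.5,"ax":0,"ay":0,"az":0},{"x":0,"y":0,"z":-0.5,"ax":0,"ay":0,"az":0},{"x":0,"y":0,"z":-0.4,"ax":0,"ay":0,"az":0},{"x":0,"y":0,"z":-0.2,"ax":0,"ay":0,"az":0},{"x":0,"y":0,"z":0,"ax":0,"ay":0,"az":0}]'

```text
clock: 10.5
ee_pos: [0.463, 0.2128, 0.1124]
tcp_rot: [0.001, 0.998, -0.067, -0.001]
ft_force: [-0.2, 0.7, -0.2]
finger_gap: 0.0402
```

```bash
python3 - <<'E'
from h import *
c=save('scene','s5.png'); cv2.imwrite('pics/s5z.png',cv2.resize(c['image'][180:330,190:390,::-1],None,fx=4,fy=4))
E
```

```text
(no output)
```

View pics/s5z.png

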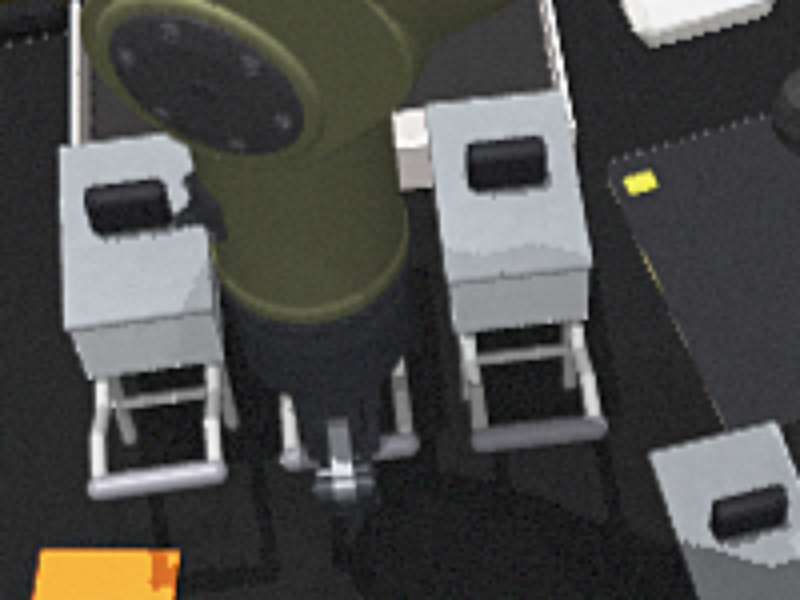

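>>> send_rows --steps '[{"x":0,"y":0,"z":0,"ax":0,"ay":0,"az":0},{"x":0,"y":0,"z":0,"ax":0,"ay":0,"az":0},{"x":0,"y":0,"z":0,"ax":0,"ay":0,"az":0},{"x":0,"y":0,"z":0,"ax":0,"ay":0,"az":0}]' --grip 4 --squeeze 25

```text
clock: 10.95
ee_pos: [0.4627, 0.2147, 0.1141]
tcp_rot: [0.0, 0.998, -0.066, -0.0]
ft_force: [-4.4, -0.8, 5.0]
finger_gap: 0.011
```

```bash
python3 - <<'E'
import numpy as np
f=np.array([np.cos(np.radians(-7.6)),np.sin(np.radians(-7.6))])
th=np.array([0,.03,.08,.15,.22,.3,.38,.46,.54,.62,.70,.77,.84,.90,.95,1.0,1.05,1.09])
R=np.hypot(.185,.066); p=np.pi-np.arctan2(.066,.185)-th
u=R*np.cos(p); z=R*np.sin(p)
for i in range(1,len(th)): print(th[i], 'x %.2f y %.2f z %.2f'%(*(f*(u[i]-u[i-1])/.04),(z[i]-z[i-1])/.04), 'cum', np.round((f*(u[i]-u[0])),3),round(z[i]-z[0],3))
E
```

```text
0.03 x 0.05 y -0.01 z 0.14 cum [ 0.002 -0.   ] 0.006
0.08 x 0.09 y -0.01 z 0.23 cum [ 0.006 -0.001] 0.015
0.15 x 0.15 y -0.02 z 0.31 cum [ 0.012 -0.002] 0.027
0.22 x 0.17 y -0.02 z 0.30 cum [ 0.019 -0.002] 0.039
0.3 x 0.22 y -0.03 z 0.32 cum [ 0.028 -0.004] 0.052
0.38 x 0.25 y -0.03 z 0.30 cum [ 0.037 -0.005] 0.064
0.46 x 0.27 y -0.04 z 0.28 cum [ 0.048 -0.006] 0.075
0.54 x 0.29 y -0.04 z 0.26 cum [ 0.06  -0.008] 0.086
0.62 x 0.31 y -0.04 z 0.24 cum [ 0.072 -0.01 ] 0.095
0.7 x 0.33 y -0.04 z 0.21 cum [ 0.085 -0.011] 0.104
0.77 x 0.30 y -0.04 z 0.16 cum [ 0.097 -0.013] 0.11
0.84 x 0.31 y -0.04 z 0.14 cum [ 0.11  -0.015] 0.116
0.9 x 0.27 y -0.04 z 0.10 cum [ 0.121 -0.016] 0.12
0.95 x 0.23 y -0.03 z 0.07 cum [ 0.13  -0.017] 0.123
1.0 x 0.24 y -0.03 z 0.06 cum [ 0.139 -0.019] 0.125
1.05 x 0.24 y -0.03 z 0.05 cum [ 0.149 -0.02 ] 0.127
1.09 x 0.19 y -0.03 z 0.03 cum [ 0.157 -0.021] 0.129
```

>>> send_rows --steps '[{"x":0.05,"y":0,"z":0.14,"ax":0,"ay":0,"az":0},{"x":0.09,"y":-0.01,"z":0.23,"ax":0,"ay":0,"az":0},{"x":0.15,"y":-0.02,"z":0.31,"ax":0,"ay":0,"az":0},{"x":0.17,"y":-0.02,"z":0.3,"ax":0,"ay":0,"az":0},{"x":0.22,"y":-0.03,"z":0.32,"ax":0,"ay":0,"az":0},{"x":0.25,"y":-0.03,"z":0.3,"ax":0,"ay":0,"az":0},{"x":0.27,"y":-0.04,"z":0.28,"ax":0,"ay":0,"az":0},{"x":0.29,"y":-0.04,"z":0.26,"ax":0,"ay":0,"az":0},{"x":0,"y":0,"z":0,"ax":0,"ay":0,"az":0}]'

```text
clock: 11.85
ee_pos: [0.5219, 0.2071, 0.2017]
tcp_rot: [0.0, 0.998, -0.067, -0.001]
ft_force: [-13.4, -1.3, 13.7]
finger_gap: 0.011
```

```bash
python3 - <<'E'
from h import *
print(sense()['ft_force'],sense()['wrist_torque'],sense()['qpos'].round(2))
c=save('scene','s6.png'); cv2.imwrite('pics/s6z.png',cv2.resize(c['image'][150:300,190:390,::-1],None,fx=4,fy=4))
E
```

```text
[-13.359475    -1.29787916  13.68060421] [-0.44319624  2.83827259  0.03801066] [ 0.03  0.52 -0.7   1.74  0.38  1.02 -0.94]
```

View pics/s6z.png

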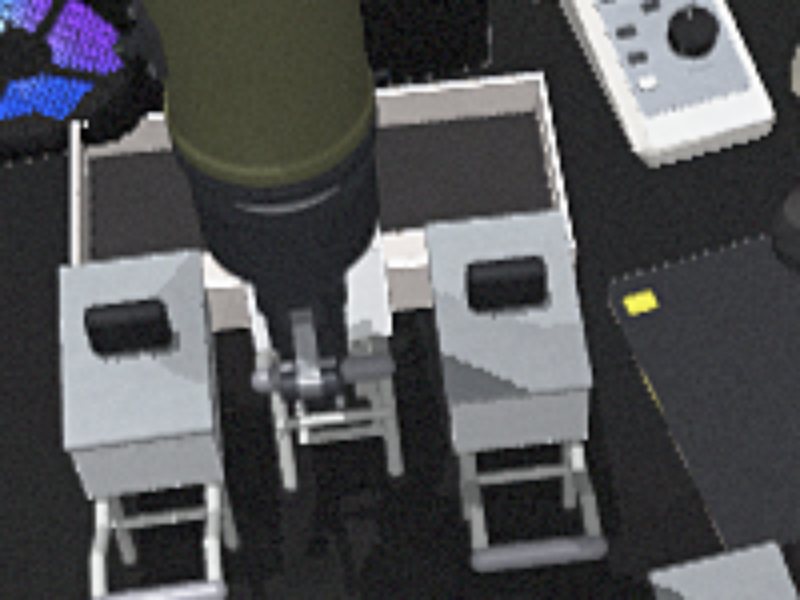

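>>> send_rows --steps '[{"x":-0.05,"y":0,"z":0.05,"ax":0,"ay":0,"az":0},{"x":0,"y":0,"z":0,"ax":0,"ay":0,"az":0}]'

```text
clock: 12.1
ee_pos: [0.5217, 0.2071, 0.2019]
tcp_rot: [-0.001, 0.998, -0.067, 0.001]
ft_force: [-1.3, 0.9, -0.2]
finger_gap: 0.0104
```

>>> send_rows --steps '[{"x":0.31,"y":-0.04,"z":0.24,"ax":0,"ay":0,"az":0},{"x":0.33,"y":-0.04,"z":0.22,"ax":0,"ay":0,"az":0},{"x":0.3,"y":-0.04,"z":0.17,"ax":0,"ay":0,"az":0},{"x":0.31,"y":-0.04,"z":0.15,"ax":0,"ay":0,"az":0},{"x":0.27,"y":-0.04,"z":0.11,"ax":0,"ay":0,"az":0},{"x":0,"y":0,"z":0,"ax":0,"ay":0,"az":0}]'

```text
clock: 12.7
ee_pos: [0.5834, 0.1992, 0.2381]
tcp_rot: [-0.001, 0.998, -0.067, 0.001]
ft_force: [-2.2, 1.6, 5.4]
finger_gap: 0.0106
```

>>> send_rows --steps '[{"x":0.23,"y":-0.03,"z":0.09,"ax":0,"ay":0,"az":0},{"x":0.24,"y":-0.03,"z":0.07,"ax":0,"ay":0,"az":0},{"x":0.24,"y":-0.03,"z":0.06,"ax":0,"ay":0,"az":0},{"x":0.15,"y":-0.02,"z":0.03,"ax":0,"ay":0,"az":0},{"x":0,"y":0,"z":0,"ax":0,"ay":0,"az":0},{"x":0,"y":0,"z":0,"ax":0,"ay":0,"az":0}]'

```text
clock: 13.3
ee_pos: [0.6173, 0.1947, 0.2471]
tcp_rot: [-0.001, 0.998, -0.067, 0.001]
ft_force: [-0.1, 2.1, 4.1]
finger_gap: 0.011
```

```bash
python3 - <<'E'
from h import *
c=save('scene','s7.png'); cv2.imwrite('pics/s7z.png',cv2.resize(c['image'][150:300,190:390,::-1],None,fx=4,fy=4))
P=cloud(c)
for d in cut_out('scene','mailer'):
    q=P[d['region']&(c['range_z']>0)]; print(d['p'],d['at'],np.median(q,0).round(3))
E
```

```text
0.44 [214.7, 270.4] [0.688 0.186 0.06 ]
0.2 [281.0, 227.8] [0.542 0.298 0.11 ]
```

View pics/s7z.png

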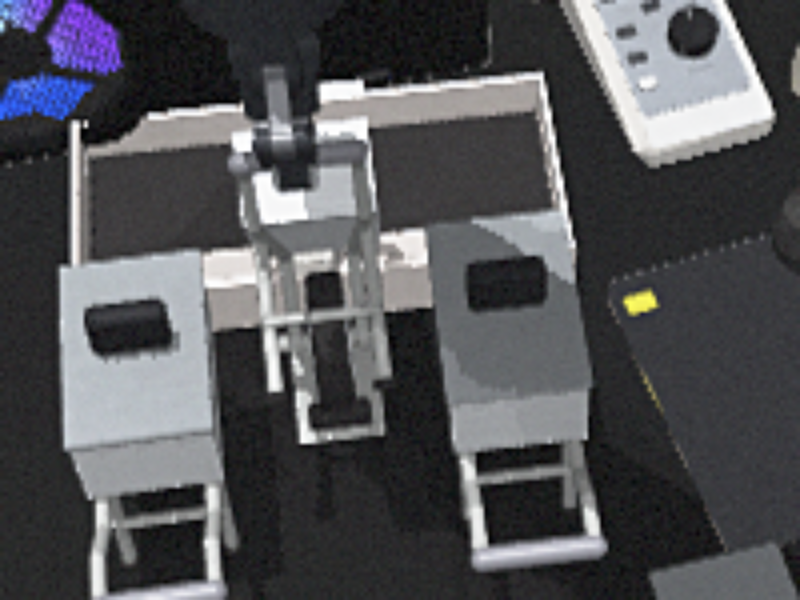

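>>> send_rows --steps '[{"x":0.15,"y":-0.02,"z":0.02,"ax":0,"ay":0,"az":0},{"x":0,"y":0,"z":0,"ax":0,"ay":0,"az":0},{"x":0,"y":0,"z":0,"ax":0,"ay":0,"az":0}]'

```text
clock: 13.7
ee_pos: [0.6214, 0.1942, 0.2476]
tcp_rot: [0.0, 0.998, -0.066, -0.001]
ft_force: [-6.7, 2.2, 7.0]
finger_gap: 0.0108
```

```bash
python3 - <<'E'
from h import *
c=save('top','t8.png'); cv2.imwrite('pics/t8z.png',cv2.resize(c['image'][130:280,190:390,::-1],None,fx=4,fy=4))
P=cloud(c)
for d in cut_out('top','mailer'):
    q=P[d['region']&(c['range_z']>0)]; print(d['p'],d['at'],np.median(q,0).round(3))
E
```

```text
0.52 [262.6, 241.6] [0.541 0.28  0.11 ]
0.25 [298.5, 296.7] [0.453 0.137 0.112]
```

View pics/t8z.png

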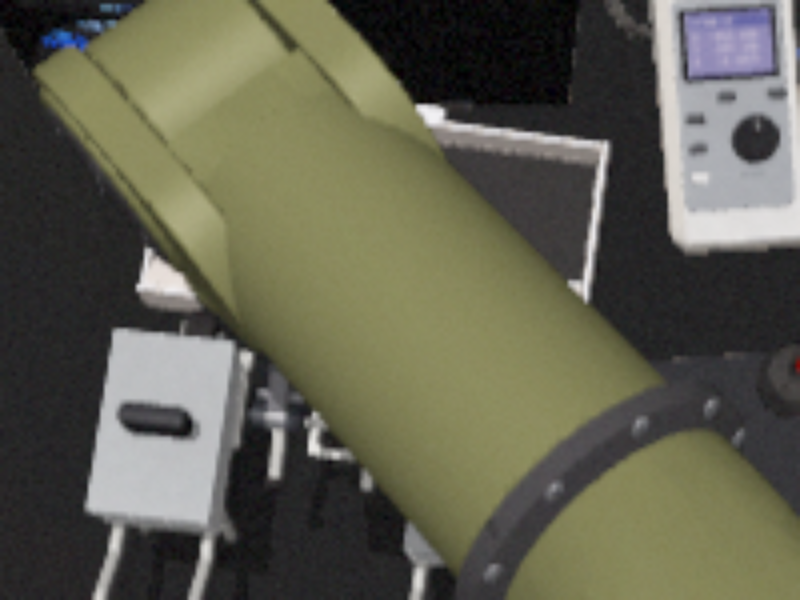

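```bash
python3 - <<'E'
from h import *
c=save('scene','s9.png'); cv2.imwrite('pics/s9z.png',cv2.resize(c['image'][160:260,230:330,::-1],None,fx=6,fy=6,interpolation=cv2.INTER_CUBIC))
P=cloud(c); X,Y,Z=P[...,0],P[...,1],P[...,2]
for r in range(165,226,4): print(r,[tuple(P[r,q].round(3)) for q in (258,268,278)])
for d in cut_out('scene','mailer'):
    q=P[d['region']&(c['range_z']>0)]; print(d['p'],d['at'],np.median(q,0).round(3),d['region'].sum())
E
```

```text
165 [(np.float64(0.586), np.float64(0.198), np.float64(0.339)), (np.float64(0.599), np.float64(0.18), np.float64(0.319)), (np.float64(0.846), np.float64(0.129), np.float64(0.046))]
169 [(np.float64(0.582), np.float64(0.2), np.float64(0.334)), (np.float64(0.6), np.float64(0.181), np.float64(0.309)), (np.float64(0.847), np.float64(0.13), np.float64(0.031))]
173 [(np.float64(0.575), np.float64(0.201), np.float64(0.331)), (np.float64(0.601), np.float64(0.182), np.float64(0.297)), (np.float64(0.83), np.float64(0.134), np.float64(0.036))]
177 [(np.float64(0.571), np.float64(0.203), np.float64(0.326)), (np.float64(0.831), np.float64(0.16), np.float64(0.028)), (np.float64(0.826), np.float64(0.136), np.float64(0.025))]
181 [(np.float64(0.563), np.float64(0.204), np.float64(0.325)), (np.float64(0.603), np.float64(0.184), np.float64(0.274)), (np.float64(0.676), np.float64(0.156), np.float64(0.184))]
185 [(np.float64(0.561), np.float64(0.206), np.float64(0.317)), (np.float64(0.586), np.float64(0.186), np.float64(0.282)), (np.float64(0.616), np.float64(0.165), np.float64(0.242))]
189 [(np.float64
[... 1185 characters left out ...]
(0.071)), (np.float64(0.665), np.float64(0.166), np.float64(0.091))]
217 [(np.float64(0.706), np.float64(0.209), np.float64(0.04)), (np.float64(0.686), np.float64(0.188), np.float64(0.057)), (np.float64(0.664), np.float64(0.167), np.float64(0.079))]
221 [(np.float64(0.695), np.float64(0.211), np.float64(0.039)), (np.float64(0.656), np.float64(0.191), np.float64(0.082)), (np.float64(0.663), np.float64(0.169), np.float64(0.065))]
225 [(np.float64(0.614), np.float64(0.216), np.float64(0.134)), (np.float64(0.646), np.float64(0.194), np.float64(0.081)), (np.float64(0.656), np.float64(0.171), np.float64(0.06))]
0.52 [203.7, 271.3] [0.642 0.184 0.14 ] 1564
0.42 [211.7, 268.4] [0.687 0.186 0.06 ] 28
```

View pics/s9z.png

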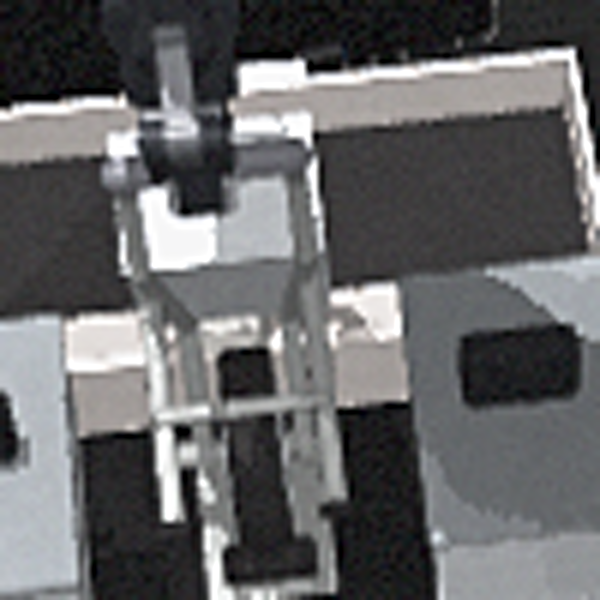

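>>> send_rows --steps '[{"x":-0.35,"y":0.04,"z":-0.03,"ax":0,"ay":0,"az":0},{"x":0.35,"y":-0.04,"z":0.03,"ax":0,"ay":0,"az":0},{"x":0,"y":0,"z":0,"ax":0,"ay":0,"az":0},{"x":-0.35,"y":0.04,"z":-0.03,"ax":0,"ay":0,"az":0},{"x":0.33,"y":-0.04,"z":0.04,"ax":0,"ay":0,"az":0},{"x":0,"y":0,"z":0,"ax":0,"ay":0,"az":0},{"x":0,"y":0,"z":0,"ax":0,"ay":0,"az":0},{"x":0,"y":0,"z":0,"ax":0,"ay":0,"az":0}]'

```text
clock: 14.7
ee_pos: [0.6213, 0.194, 0.2483]
tcp_rot: [-0.0, 0.998, -0.066, -0.0]
ft_force: [-5.2, 1.2, 8.4]
finger_gap: 0.0109
```

```bash
python3 - <<'E'
from h import *
c=save('scene','s10.png'); a=cv2.imread('pics/s9.png'); b=c['image'][:,:,::-1]
cv2.imwrite('pics/s10z.png',np.hstack([cv2.resize(i[160:240,230:320],None,fx=4.4,fy=4.4) for i in (a,b)]))
E
```

```text
(no output)
```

View pics/s10z.png

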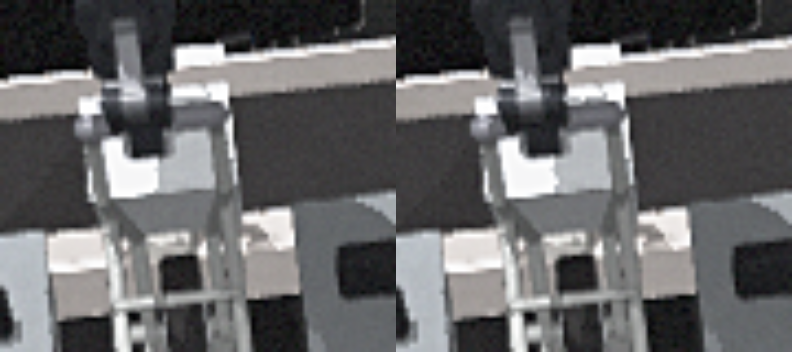

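>>> send_rows --steps '[{"x":-0.2,"y":0.03,"z":-0.03,"ax":0,"ay":0,"az":0},{"x":-0.25,"y":0.03,"z":-0.06,"ax":0,"ay":0,"az":0},{"x":-0.25,"y":0.03,"z":-0.06,"ax":0,"ay":0,"az":0},{"x":-0.25,"y":0.03,"z":-0.09,"ax":0,"ay":0,"az":0},{"x":-0.31,"y":0.04,"z":-0.13,"ax":0,"ay":0,"az":0},{"x":-0.31,"y":0.04,"z":-0.15,"ax":0,"ay":0,"az":0},{"x":0,"y":0,"z":0,"ax":0,"ay":0,"az":0}]'

```text
clock: 15.45
ee_pos: [0.5576, 0.2022, 0.2268]
tcp_rot: [0.0, 0.998, -0.066, -0.0]
ft_force: [-3.1, 1.3, 6.9]
finger_gap: 0.0108
```

```bash
python3 - <<'E'
from h import *
c=save('scene','s11.png'); cv2.imwrite('pics/s11z.png',cv2.resize(c['image'][150:270,210:370,::-1],None,fx=5,fy=5))
E
```

```text
(no output)
```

View pics/s11z.png

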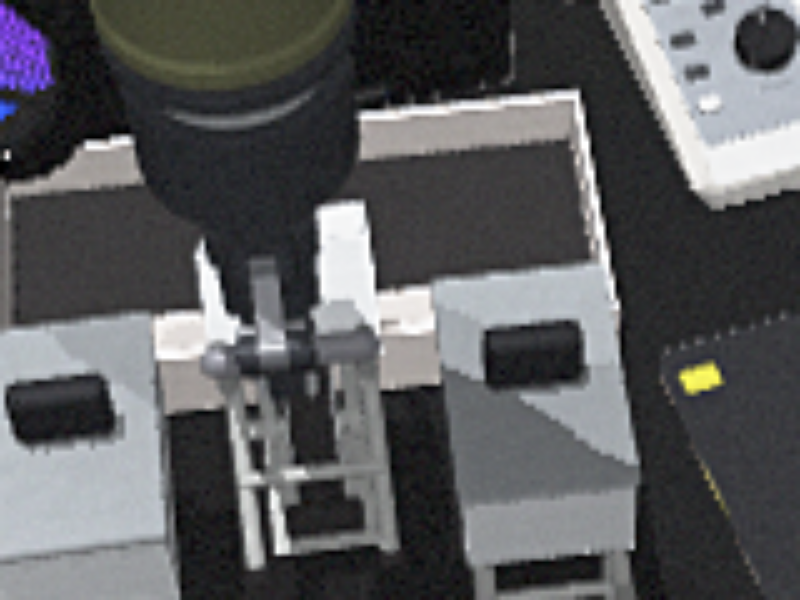

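>>> send_rows --steps '[{"x":-0.31,"y":0.04,"z":-0.19,"ax":0,"ay":0,"az":0},{"x":-0.31,"y":0.04,"z":-0.21,"ax":0,"ay":0,"az":0},{"x":-0.29,"y":0.04,"z":-0.23,"ax":0,"ay":0,"az":0},{"x":-0.29,"y":0.04,"z":-0.26,"ax":0,"ay":0,"az":0},{"x":-0.27,"y":0.04,"z":-0.28,"ax":0,"ay":0,"az":0},{"x":-0.25,"y":0.03,"z":-0.3,"ax":0,"ay":0,"az":0},{"x":-0.22,"y":0.03,"z":-0.32,"ax":0,"ay":0,"az":0},{"x":0,"y":0,"z":0,"ax":0,"ay":0,"az":0}]'

```text
clock: 16.3
ee_pos: [0.4811, 0.2119, 0.154]
tcp_rot: [0.0, 0.998, -0.066, -0.001]
ft_force: [-0.6, 1.2, -1.3]
finger_gap: 0.0107
```

```bash
python3 - <<'E'
from h import *
for n in ['scene','top']:
    c=save(n,n+'12.png'); cv2.imwrite('pics/%s12z.png'%n,cv2.resize(c['image'][150:300,190:390,::-1],None,fx=4,fy=4))
E
```

```text
(no output)
```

View pics/scene12z.png

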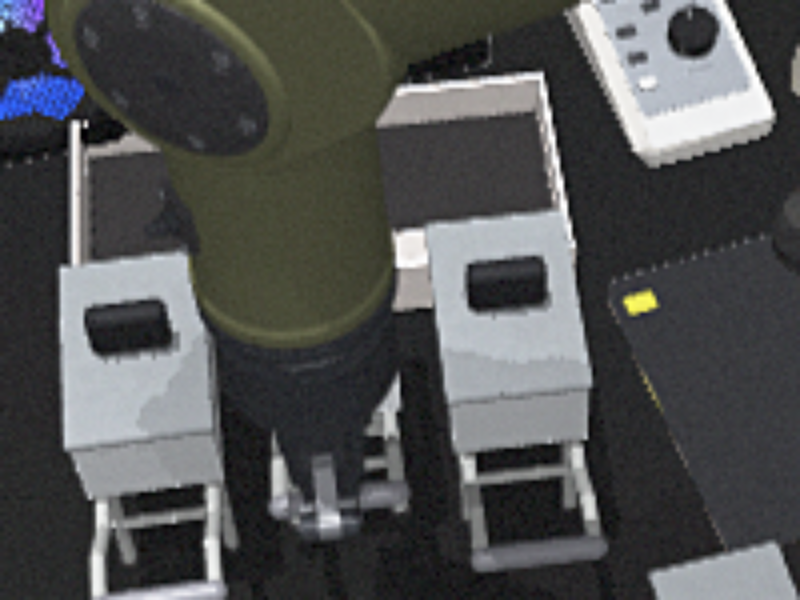

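View pics/top12z.png

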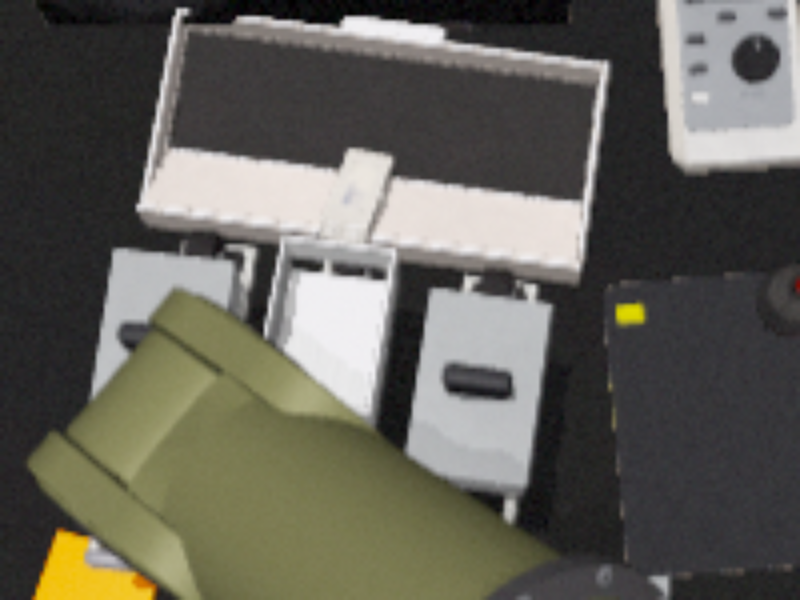

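```bash
python3 - <<'E'
from h import *
c=read_camera('top'); P=cloud(c)
for d in cut_out('top','mailer'):
    q=P[d['region']&(c['range_z']>0)]; print(round(d['p'],2),np.round(d['at']),np.median(q,0).round(3),d['region'].sum(), q.min(0).round(3),q.max(0).round(3))
# along the barrow axis line through zoom pts
for zx,zy in [(368,152),(366,165),(363,180),(358,195),(355,210),(352,225),(348,236),(346,243),(345,250),(420,195),(418,205),(415,225),(412,240),(410,250)]:
    r=150+zy/4; q=190+zx/4; print(zx,zy,P[int(round(r)),int(round(q))].round(3))
E
```

```text
0.7 [196. 278.] [0.716 0.185 0.05 ] 258 [0.686 0.166 0.017] [0.757 0.205 0.071]
368 152 [0.755 0.177 0.022]
366 165 [0.745 0.177 0.027]
363 180 [0.73  0.179 0.04 ]
358 195 [0.717 0.181 0.046]
355 210 [0.706 0.182 0.058]
352 225 [0.692 0.184 0.069]
348 236 [0.687 0.187 0.059]
346 243 [0.659 0.183 0.14 ]
345 250 [0.659 0.184 0.133]
420 195 [0.726 0.142 0.015]
418 205 [0.717 0.145 0.027]
415 225 [0.701 0.144 0.037]
412 240 [0.687 0.146 0.047]
410 250 [0.686 0.149 0.032]
```

>>> send_rows --steps '[{"x":-0.17,"y":0.02,"z":-0.3,"ax":0,"ay":0,"az":0},{"x":-0.14,"y":0.02,"z":-0.28,"ax":0,"ay":0,"az":0},{"x":-0.08,"y":0.01,"z":-0.2,"ax":0,"ay":0,"az":0},{"x":-0.03,"y":0,"z":-0.1,"ax":0,"ay":0,"az":0},{"x":-0.02,"y":0,"z":-0.05,"ax":0,"ay":0,"az":0},{"x":0,"y":0,"z":0,"ax":0,"ay":0,"az":0}]'

```text
clock: 17.1
ee_pos: [0.4637, 0.2142, 0.1182]
tcp_rot: [-0.0, 0.998, -0.066, 0.0]
ft_force: [-1.3, 2.0, 0.7]
finger_gap: 0.0107
```

>>> send_rows --steps '[{"x":-0.02,"y":0,"z":-0.05,"ax":0,"ay":0,"az":0},{"x":-0.01,"y":0,"z":-0.05,"ax":0,"ay":0,"az":0},{"x":0,"y":0,"z":0,"ax":0,"ay":0,"az":0}]'

```text
clock: 17.4
ee_pos: [0.4627, 0.2143, 0.115]
tcp_rot: [-0.0, 0.998, -0.067, 0.001]
ft_force: [-1.4, -0.1, 9.5]
finger_gap: 0.0109
```

```bash
python3 - <<'E'
from h import *
for k in range(2):
    c=save('top','t13%d.png'%k); P=cloud(c)
    for d in cut_out('top','mailer'):
        q=P[d['region']&(c['range_z']>0)]; print(round(d['p'],2),np.round(d['at']),np.median(q,0).round(3),d['region'].sum(), q.min(0).round(3),q.max(0).round(3))
X,Y,Z=P[...,0],P[...,1],P[...,2]
f=np.array([.991,-.132]); ax=np.array([.6465,.1889])
u=(P[...,:2]-ax)@f; v=(P[...,:2]-ax)@np.array([.132,.991])
for v0 in (-.006,0.0,.006,.03,-.03):
    m=(abs(v-v0)<.003)&(u>-.02)&(u<.2)&(c['range_z']>0); o=np.argsort(u[m]); print(v0,[(round(a*1000),round(b*1000)) for a,b in zip(u[m][o],Z[m][o])][::2])
cv2.imwrite('pics/t13z.png',cv2.resize(c['image'][150:270,210:370,::-1],None,fx=5,fy=5))
E
```

```text
0.6 [197. 278.] [0.718 0.183 0.046] 289 [0.684 0.164 0.011] [0.761 0.203 0.069]
0.57 [198. 280.] [0.717 0.184 0.049] 280 [0.684 0.164 0.011] [0.756 0.206 0.07 ]
0.52 [266. 401.] [ 0.537 -0.132  0.084] 243 [ 0.523 -0.163  0.006] [ 0.555 -0.118  0.092]
0.42 [233. 246.] [0.611 0.255 0.113] 66 [0.547 0.251 0.003] [0.643 0.328 0.149]
-0.006 [(-20, 91), (-18, 96), (-17, 100), (-14, 97), (-11, 95), (-10, 93), (-8, 139), (-8, 96), (-7, 125), (-7, 123), (-7, 141), (-5, 93), (1, 81), (12, 78), (13, 85), (16, 75), (19, 75), (20, 76), (21, 73), (23, 76), (27, 70), (32, 65), (36, 58), (38, 58), (40, 61), (42, 65), (43, 62), (44, 17), (45, 36), (45, 64), (46, 1), (47, 66), (48, 54), (50, 63), (51, 62), (54, 61), (57, 41), (58, 49), (59, 53), (62, 54), (64, 54), (68, 52), (72, 47), (75, 46), (75, 44), (79, 43), (82, 42), (86, 37), (88, 39), (90, 34), (95, 27), (97, 28), (101, 24), (104, 24), (106, 25), (111, 20), (116, 7), (119, 6), (122, 6), (124, 7), (127, 5), (131, 3), (133, 7), (136, 6), (138, 9), (138, 7), (142, 5), (145, 3), (147, 6), (152, 1), (154, 4), (155, 7), (157, 6), (160, 5), (162, 7)
[... 3496 characters left out ...]
 -2), (40, 0), (43, 1), (44, -1), (44, 38), (44, 39), (45, 6), (46, 44), (46, 44), (47, 47), (51, 44), (55, 39), (57, 41), (59, 37), (63, 32), (65, 32), (70, 28), (73, 24), (76, 23), (81, 16), (83, 19), (87, 14), (88, 13), (91, 14), (95, 8), (99, 6), (102, 5), (104, 6), (106, 1), (109, 2), (110, 5), (113, 5), (116, 7), (120, 1), (121, 7), (125, 6), (127, 6), (130, 5), (133, 6), (135, 8), (138, 9), (141, 8), (143, 4), (145, 5), (149, 2), (151, 4), (154, 5), (157, 4), (160, 5), (162, 6), (164, 8), (165, 6), (167, 8), (171, 6), (174, 7), (176, 8), (179, 7), (183, 7), (184, 4), (185, 10), (186, 22), (186, 19), (187, 9), (188, 31), (188, 37), (188, 23), (189, 34), (191, 37), (193, 39), (197, 37)]
```

View pics/t13z.png

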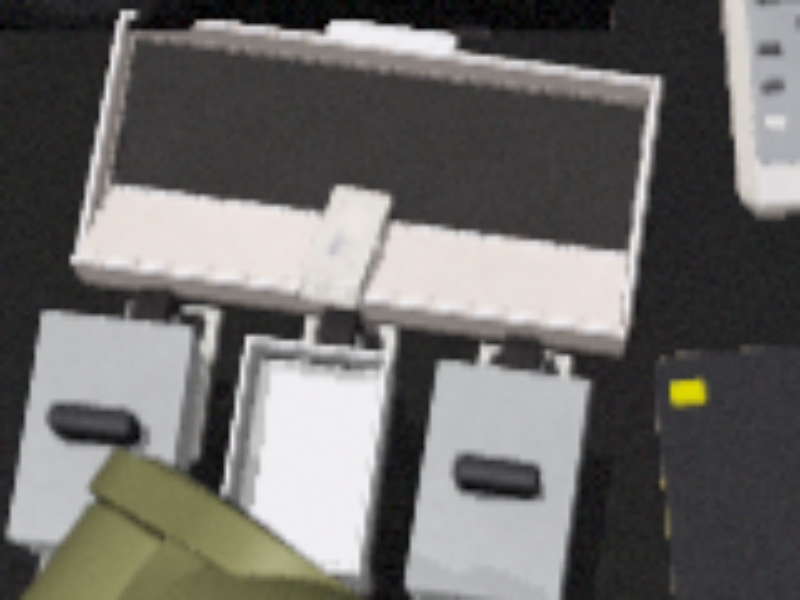

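>>> send_rows --steps '[{"x":0,"y":0,"z":0.03,"ax":0,"ay":0,"az":0},{"x":0,"y":0,"z":0,"ax":0,"ay":0,"az":0}]'

```text
clock: 17.8
ee_pos: [0.4627, 0.2142, 0.1154]
tcp_rot: [-0.0, 0.998, -0.067, 0.0]
ft_force: [1.8, 1.6, -0.7]
finger_gap: 0.0108
```

>>> send_rows --steps '[{"x":0,"y":0,"z":0,"ax":0,"ay":0,"az":0},{"x":0,"y":0,"z":0,"ax":0,"ay":0,"az":0},{"x":0,"y":0,"z":0,"ax":0,"ay":0,"az":0},{"x":0,"y":0,"z":0.3,"ax":0,"ay":0,"az":0},{"x":0,"y":0,"z":0.6,"ax":0,"ay":0,"az":0},{"x":0,"y":0,"z":0.8,"ax":0,"ay":0,"az":0},{"x":0,"y":0,"z":0.8,"ax":0,"ay":0,"az":0},{"x":0,"y":0,"z":0.8,"ax":0,"ay":0,"az":0}]' --grip 42

```text
clock: 18.6
ee_pos: [0.4617, 0.2141, 0.2494]
tcp_rot: [-0.0, 0.998, -0.066, -0.0]
ft_force: [1.2, -0.4, 0.1]
finger_gap: 0.0419
```

>>> send_rows --steps '[{"x":-0.1,"y":-0.5,"z":0.2,"ax":0,"ay":0,"az":0},{"x":-0.2,"y":-0.9,"z":0,"ax":0,"ay":0,"az":0},{"x":-0.2,"y":-0.9,"z":0,"ax":0,"ay":0,"az":0},{"x":-0.2,"y":-0.9,"z":0,"ax":0,"ay":0,"az":0},{"x":-0.2,"y":-0.9,"z":0,"ax":0,"ay":0,"az":0},{"x":-0.1,"y":-0.8,"z":0,"ax":0,"ay":0,"az":0},{"x":0,"y":-0.4,"z":0,"ax":0,"ay":0,"az":0}]'

```text
clock: 19.3
ee_pos: [0.4211, -0.0006, 0.2559]
tcp_rot: [0.001, 0.998, -0.068, -0.0]
ft_force: [0.3, 0.6, 0.3]
finger_gap: 0.042
```

```bash
python3 - <<'E'
from h import *
print(sense()['ee_pos'])
for n in ['scene','top']:
    c=save(n,n+'14.png'); P=cloud(c)
    cv2.imwrite('pics/%s14z.png'%n,cv2.resize(c['image'][150:350,190:450,::-1],None,fx=3,fy=3))
    if n=='scene': cv2.imwrite('pics/mz.png',cv2.resize(c['image'][170:250,220:320,::-1],None,fx=7,fy=7,interpolation=cv2.INTER_CUBIC))
    for d in cut_out(n,'mailer'):
        q=P[d['region']&(c['range_z']>0)]; print(n,round(d['p'],2),np.round(d['at']),np.median(q,0).round(3),d['region'].sum(), q.min(0).round(3),q.max(0).round(3))
    Q=P.reshape(-1,3)[c['range_z'].ravel()>0]
    for nm,yaw,lid in [('b',-7.6,(.588,.1967)),('a',-6.7,(.598,.291)),('c',-8,(.573,.1037))]:
        a=np.radians(yaw); f=np.array([np.cos(a),np.sin(a)]); l=np.array([-f[1],f[0]])
        d=Q[:,:2]-np.array(lid); u=d@f; v=d@l
        m=(u>-.145)&(u<-.112)&(abs(v)<.018)&(Q[:,2]>.095)&(Q[:,2]<.13)
        print(n,nm,m.sum(),np.percentile(u[m],[2,50,98]).round(4) if m.sum() else '',np.percentile(Q[m,2],[2,50,98]).round(4) if m.sum() else '')
E
```

```text
[ 0.42112477 -0.00064526  0.25590293]
scene 0.67 [205. 267.] [0.731 0.18  0.037] 68 [0.712 0.166 0.018] [0.756 0.196 0.052]
scene 0.43 [234. 426.] [ 0.53  -0.134  0.071] 498 [ 0.354 -0.195 -0.005] [ 0.599 -0.003  0.34 ]
scene b 115 [-0.133  -0.1292 -0.1223] [0.1069 0.1134 0.1171]
scene a 118 [-0.1332 -0.1291 -0.1223] [0.1084 0.1135 0.1173]
scene c 114 [-0.1335 -0.1292 -0.1225] [0.1071 0.113  0.1168]
top 0.83 [193. 276.] [0.719 0.184 0.046] 330 [0.684 0.164 0.001] [0.767 0.208 0.07 ]
top b 75 [-0.1314 -0.1263 -0.1202] [0.1074 0.1138 0.1177]
top a 76 [-0.1317 -0.126  -0.1202] [0.1084 0.1136 0.1174]
top c 77 [-0.1317 -0.1264 -0.1205] [0.1082 0.1134 0.1183]
```

View pics/scene14z.png

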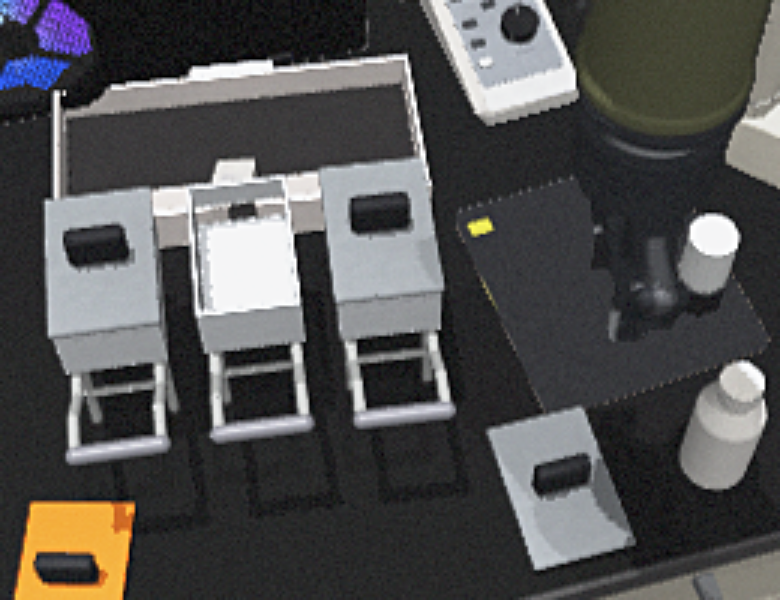

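View pics/mz.png

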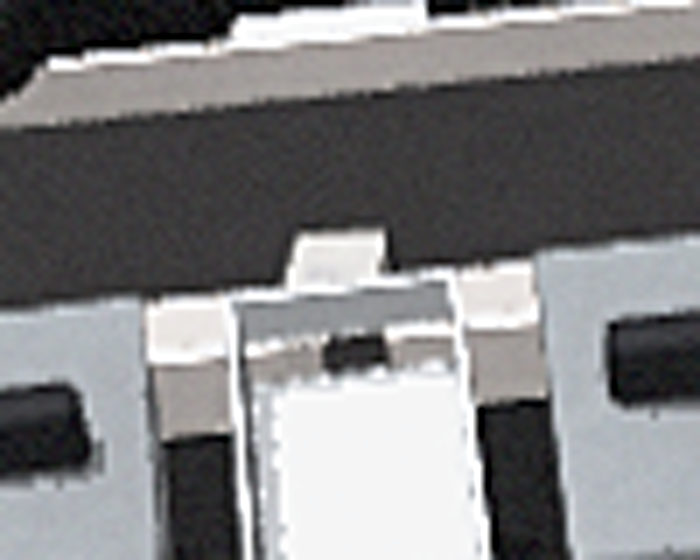

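```bash
python3 -c "
from plant import *
print(close_job())"
```

```text
the job is handed in; nothing more can be done
None
```

The mailer is out of its barrow and in the white tray, but it leans on the tray's sloping board instead of lying flat on the floor. It was in the middle barrow, and I handed the job in at about 19 s.

**What I did**
- I lifted the middle barrow's lid first and saw the mailer (measured 34 x 84 mm, top 109 mm above the desk).
- I laid that lid flat on the desk, right of the barrows at about (0.416, 0.015).
- I lifted the handle until the barrow reached its stop, gave it two small jiggles, and lowered it back onto its legs.
- Then I let go and backed away, and the arm was touching nothing when I handed in.

**Last checks**
- **Mailer:** its front edge is on the tray floor and its rear end overhangs the top of the board by about 10 mm, close to the wheel. It showed no clear movement over the last few pictures. I left it there because the gripper must not touch it and tipping the barrow again would not have reached it.
- **Middle barrow:** its handle bar measures at the same height and position as before, and level with the other two.
- **Other barrows, bottle and case:** the other two lids were never lifted, and everything looked undisturbed. The blower was partly hidden behind the arm in the last picture I viewed.
- **Forces:** the highest wrist-force reading was about 19 N, from the sideways pull while lifting the handle.

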